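# Lay out a microphone body, window up

### The job

Take the microphone body, the tube with a window in its side, out of its sloping picking bin and lay it in the free part of the red-lined tray, parallel to the two bodies already there. Set it down, do not drop it, and turn it until it rests on its flat with the window straight up like theirs, ready for its ribbon motor. Leave it lying free, and do not disturb the bodies in the tray, the parts in the other bins or the things on the bench.

Things in the scene. Friction and masses are not known exactly. Their poses are not given: they have to be found in the camera images.
- body_tube: Microphone body to fetch: the only windowed tube in the bins. Bright metal, 38 mm diameter, 120 long, wall 2, ends open, 0.15 to 0.3 kg. Origin on its axis at mid-length; y along the tube, z out through the window. Starts lying across its bin against the front lip, window facing up the slope. Balanced: laid gently on the ribbed liner on its round side, it stays as laid.
- tube_window (a point): Centre of body_tube's window, 19 mm from the tube axis (+z of body_tube): a rectangular opening in the tube's side at mid-length, 72 mm long, about 22 mm wide, showing the tube's blackened inside.
- tube_flat (a point): Centre of body_tube's flat, on the far side from the window, 17.2 mm from the axis (round side 19 mm): milled 16 mm wide along the whole length, two dark screw holes in it. Rolled to within about 15 deg of window-up, the tube drops onto the flat by itself and stays, window straight up. Pressed lightly from above it rolls on the liner's ribs without slipping.
- bin_bodies: Yellow picking bin holding body_tube; fixed, sloping 12 deg: its floor rises along +x, away from the robot. Origin at mid-width in the inner corner of floor and front lip, 35 mm above the bench; x level to the back, y along the lip, z up. Inside 138 mm wide, 160 deep along the slope. The tube's axis lies 13 mm behind and 22 mm above the origin.
- lip (a point): Top edge, mid-width, of the front lip of bin_bodies. The lip is only 12 mm high (square to the floor) and 3 mm thick, so a finger passes in front of it. Side walls 3 mm thick: 26 mm high near the front, rising to 70 mm from 75 mm behind the lip; back wall 70 mm.
- bin_cans: A like bin, with the transformer cans. Same frame and sizes. The three bins stand side by side on the rack at 148 mm pitch, in any order.
- bin_frames: A like bin, with the motor frames. Same frame and sizes.
- rack: Low steel rack, 456 mm wide, about 190 mm deep, that carries the three bins on its sloping shelf; fixed. Origin on the bench under its middle, 80 mm behind the bins' inner front corners; x towards its back, y along the row of bins.
- tray: Shallow aluminium tray lined with red ribbed rubber matting; fixed flat on the bench, 280 (x) x 160 (y) mm inside, walls 3 mm. Origin at the centre of its underside; z up, x along its long side. Rib tops (8 mm pitch, 1.5 high, along y) are 4 mm above the origin, the rim 22 mm. laid1 and laid2 lie in its +x half, parallel to its y; the -x half, from x = -0.14 to about +0.02, is free.
- laid1: Finished neighbour in the tray, lying on its flat, window up, the farther of the two; Ø38 mm, 120 mm long, same make as body_tube; origin on the tube axis at mid-length, y along the tube, z out through the window. Not to be disturbed.
- laid2: Second neighbour in the tray, lying on its flat, window up, next to the free part; Ø38 mm, 120 mm long, same make as body_tube; origin on the tube axis at mid-length, y along the tube, z out through the window. Not to be disturbed.
- can1: Transformer can in bin_cans: plain dark metal cylinder without a window, 30 mm diameter, 90 mm long, lying across the bin; origin at its centre, y along it.
- can2: Second such can, behind can1.
- frame1: Motor frame in bin_frames: flat aluminium frame 34 x 100 x 12 mm with a long slot, lying on the bin floor; origin at its centre, y along it.
- frame2: Second such frame, behind frame1.
- screwdriver: Screwdriver lying on the bench, 180 mm long, origin about mid-length, x along it, handle to -x. Bystander.
- bottle: Amber glass bottle with black cap, 40 mm diameter, 85 mm high, standing on the bench; origin at the centre of its underside. Bystander.
- jar: Empty open glass, 66 mm diameter, 70 mm high, standing on the bench; origin at the centre of its underside. Bystander.
Things that resemble listed ones, but are neither listed nor needed, are in the scene too. Leave any yellow look-alike of the body_tube alone.

How it is judged (in metres and radians):
At the end, for the whole second after the job is handed in: body_tube lies at rest on its flat in the free part of the tray: window within 0.12 rad of straight up, tube within 0.26 rad of parallel to the tray's short side (y), centre at -0.124 < x < 0.035 and |y| < 0.03 m in the tray's frame, its axis 16 to 25 mm above the tray's origin; released (x of body_tube in the frame of tray between -0.124 and 0.035 m and y of body_tube in the frame of tray between -0.03 and 0.03 m and z of body_tube in the frame of tray between 0.016 and 0.025 m and angle between body_tube's own z axis and vertical below 0.12 rad and angle between the y axis of body_tube and the y axis of tray, either way round below 0.26 rad and linear speed of body_tube below 0.02 m/s and angular speed of body_tube below 0.2 rad/s); the robot touches nothing.
It fails at once if body_tube is dropped: let go of in free air (touched by nothing) with its axis higher than 55 mm above the bench, that is over 30 mm above where it would lie in the tray (distance of body_tube from where it was at the start of the episode above 0.06 m and height (world z) of body_tube above 0.055 m and contact force between body_tube and anything else below 0.001 N).
It fails at once if a body already lying in the tray is shifted by more than 15 mm or turned off its flat by more than 0.15 rad (distance of any of laid1, laid2 from where it was at the start of the episode above 0.015 m or angle between any of laid1, laid2's own z axis and vertical above 0.15 rad).
It fails at once if a can or a frame in the other bins is shifted by more than 30 mm (distance of any of can1, can2, frame1, frame2 from where it was at the start of the episode above 0.03 m).
It fails at once if the screwdriver, bottle or glass is shifted by more than 30 mm (distance of any of screwdriver, bottle, jar from where it was at the start of the episode above 0.03 m).
It also fails if it takes over 51 s, if anything falls off the work surface, if the arm or the gripper's body presses on something with over 40 N, if the wrist force passes 120 N, or if a joint passes its speed limit or range.

### The arm

A 7-joint arm with a two-finger parallel gripper is mounted at the origin on the work surface. World frame = base frame: x ahead of the robot, y to its left, z up, the work surface at z = 0. Lengths are in mm, angles in rad, forces in N, time in s.
With the tool pointing down it reaches from about 425 to 875 mm from the base axis. Payload 4.7 kg.
Tool frame: the origin (TCP) lies midway between the tips of the shut fingers; the grasp point (between the pads) lies 19 mm behind it; z points along the fingers, y is the line along which they close (so a half turn about z gives the same grasp; the last joint's range is limited). The gripper opens to 87 mm and grips with 3 to 60 N. Pads are 19 mm wide; open, the fingers measure 117 mm over their backs; the gripper's body (75 mm by 190 mm) begins 51 mm behind the grasp point.
Start: joints at [-1.305, 0.321, -0.07, 1.45, 0.023, 1.371, -0.057], TCP at [161.973, 629.516, 222.587] pointing down, gripper open.
Joint ranges: [-2.86, 2.86], [-0.3, 2.09], [-1.38, 1.24], [0.06, 2.45], [-1.56, 4.7], [0.09, 2.05], [-2.69, 2.69]. Speed limits (rad/s): [2.57, 2.57, 3.14, 3.14, 3.14, 3.14, 3.14].

### API

Orientations are given as [roll, pitch, yaw] about the fixed x, y, z axes, in that order (R = Rz(yaw) Ry(pitch) Rx(roll)).
In Python, from rig import r gives the robot as it stands. The module is installed in compiled form; this text tells all that it offers.
- The arm moves only by the shell command python3 -m inch 'ROWS' [OPENING] [FORCE]. ROWS is one flat JSON list of numbers that holds 1 to 5 rows one after another, with no inner brackets; each row has 4 numbers: dx, dy, dz in units of 25 mm, then a turn about the tool's z in units of 0.1 rad; each row is the pose to reach, as a shift and turn from the pose commanded when the command began, along the tool's axes at that moment; what a row does not reach only later rows make up. A row lasts 1/10 s, in which the tool goes at most 50 mm and 0.15 rad, less where a joint would pass 70% of its speed; a pose out of reach is approached as far as the arm can. OPENING is the opening from 0.0 (shut) to 1.0 (fully open), set as the command begins (- or left out keeps the last). The fingers move at their own pace and stop on an object; FORCE is the grip in N (left out, the last holds). Time passes only in rows, so rows that do not move let the fingers close. It prints the time, the measured TCP pose, the force, the opening and the grip force at its end. Input that does not fit is refused with a message, and nothing moves.
- r.observe(): the state, without advancing time (a new reading comes with each control period).
- r.grab_frame(name): name is "scene" or "top" or "wrist"; returns a dict with "color" (384x512x3 uint8, red, green, blue), "mtx" (3x3 intrinsics, pixels), "position" and "orientation" of the camera in the world. Camera axes: x right, y up, looking along -z (the intrinsics and any distortion apply to the point x, -y, -z); pixel columns grow to the right and rows downward; lengths in mm; the calibration is good to about 2 mm. A picture is of the moment at which its call begins. There is no depth.
- r.finish_job(): hands the job in; it is judged then, once.
The state is a dict: "clock": time; "joints": joint angles; "qvel": joint speeds; "effort": joint torques, N m; "ee_pos": TCP position; "orientation": TCP orientation; "contact_force": force on the tool from outside, world axes, zero at the start; "torque": the same for the moment, N m; "grip_width": opening from 0.0 (shut) to 1.0 (fully open); "grip_force": force on a finger pad.
Only numpy, scipy, OpenCV 4.12 (cv2) and the standard library are available. Lean on these libraries where they do the work, as an engineer would, in place of code of your own. Each camera call takes 0.05 s, during which the arm holds its last target. There are 200 camera calls.

## Working session

There is one attempt and no reset: what is moved stays moved. The work goes in short steps, Python scripts to look and compute and a shell command to move; the robot and the scene stay as the last step left them, time stands still between calls to the robot, and variables do not carry over. Pictures are saved under pics/ and viewed, at most 10 in all, crops included, and the job is handed in when it is done.

```bash
mkdir -p pics; cat > h.py <<'E'
import numpy as np,cv2
from rig import r
from scipy.spatial.transform import Rotation as R
def rot(o):
    o=np.array(o,float)
    return o if o.shape==(3,3) else (R.from_euler('xyz',o).as_matrix() if o.size==3 else R.from_quat(o).as_matrix())
def snap(n,f):
    d=r.grab_frame(n); cv2.imwrite('pics/'+f+'.png',d['color'][...,::-1]); np.savez('pics/'+f,**{k:np.array(v) for k,v in d.items()}); return d
def ray(d,uv):
    K=np.array(d['mtx']);k=np.linalg.inv(K)@[uv[0],uv[1],1]
    return np.array(d['position']),rot(d['orientation'])@[k[0],-k[1],-k[2]]
def atz(d,uv,z):
    p,v=ray(d,uv); return p+v*(z-p[2])/v[2]
def proj(d,P):
    c=rot(d['orientation']).T@(np.array(P)-np.array(d['position'])); q=np.array(d['mtx'])@[c[0],-c[1],-c[2]]; return q[:2]/q[2]
E
python3 - <<'E'
from h import *
a=snap('scene','s0');b=snap('top','t0')
for d in(a,b):print({k:v for k,v in d.items() if k!='color'})
cv2.imwrite('pics/both.png',cv2.resize(np.hstack([a['color'],b['color']])[...,::-1],(800,300)))
print(r.observe())
E
```

```text
{'mtx': array([[387.22231482,   0.        , 252.5627245 ],
       [  0.        , 387.22231482, 192.47163228],
       [  0.        ,   0.        ,   1.        ]]), 'position': array([833.22640161, 474.17945598, 968.05584303]), 'orientation': array([0.53015138, 0.00982662, 2.43737854])}
{'mtx': array([[457.23064287,   0.        , 250.41357541],
       [  0.        , 457.23064287, 199.51977401],
       [  0.        ,   0.        ,   1.        ]]), 'position': array([ 258.21433554,   95.13712601, 1285.66041064]), 'orientation': array([ 0.21032956,  0.00315695, -1.71398683])}
{'clock': 0.1, 'joints': array([-1.3048955 ,  0.32174624, -0.07007881,  1.45155381,  0.02261706,
        1.37080335, -0.05689083]), 'qvel': array([-0.0008876 , -0.00104765,  0.00053543, -0.00222733, -0.00118547,
       -0.0020271 , -0.00084085]), 'effort': array([ 1.07020512e-04, -4.92567301e+01, -4.05549053e-01, -3.13400066e+01,
       -6.40483503e-02,  3.95067281e-02,  7.90460331e-05]), 'ee_pos': array([161.8791944 , 629.00607416, 221.57215183]), 'orientation': array([-3.13987217e+00,  1.12160228e-04,  2.88982676e+00]), 'contact_force': array([-0.01024046, -0.21997922, -0.39286388]), 'torque': array([-0.01602621,  0.00964982, -0.00359782]), 'grip_force': 0.0, 'grip_width': 0.9983801795470192}
```

View pics/t0.png

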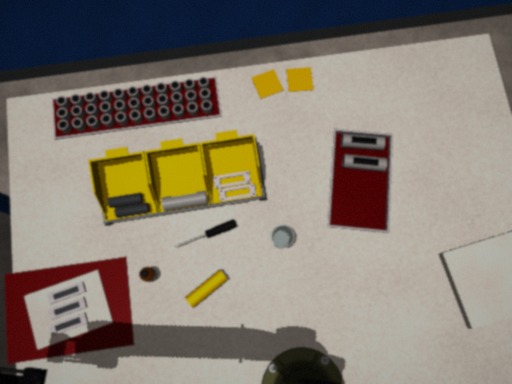

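View pics/s0.png

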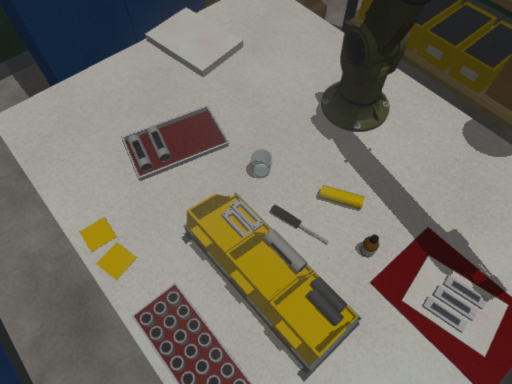

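```bash
python3 - <<'E'
from h import *
d=dict(np.load('pics/t0.npz'));s=dict(np.load('pics/s0.npz'))
a=cv2.resize(d['color'][125:230,85:270],None,fx=4.3,fy=4.3,interpolation=cv2.INTER_CUBIC)
b=cv2.resize(d['color'][120:240,320:400],None,fx=3.76,fy=3.76,interpolation=cv2.INTER_CUBIC)[:450,:]
print(a.shape,b.shape)
cv2.imwrite('pics/c1.png',cv2.resize(a,(795,451))[...,::-1])
c=cv2.resize(s['color'][180:370,170:370],None,fx=3,fy=3,interpolation=cv2.INTER_CUBIC)
cv2.imwrite('pics/c2.png',cv2.resize(b,(400,600))[...,::-1])
cv2.imwrite('pics/c3.png',c[...,::-1])
print('tray rim',[atz(d,u,22).round() for u in[(337,130),(392,135),(387,230),(331,225)]])
print('tube',[atz(d,u,70).round() for u in[(162,204),(206,198)]])
for n,u in dict(jar=(283,237),bottle=(149,274),sd=(208,234)).items(): print(n,atz(d,u,20).round())
E
```

```text
(452, 796, 3) (450, 301, 3)
tray rim [array([ 695., -219.,   22.]), array([ 657., -375.,   22.]), array([ 385., -303.,   22.]), array([ 422., -152.,   22.])]
tube [array([538., 301.,  70.]), array([537., 181.,  70.])]
jar [408. -14.  20.]
bottle [360. 365.  20.]
sd [446. 192.  20.]
```

View pics/c1.png

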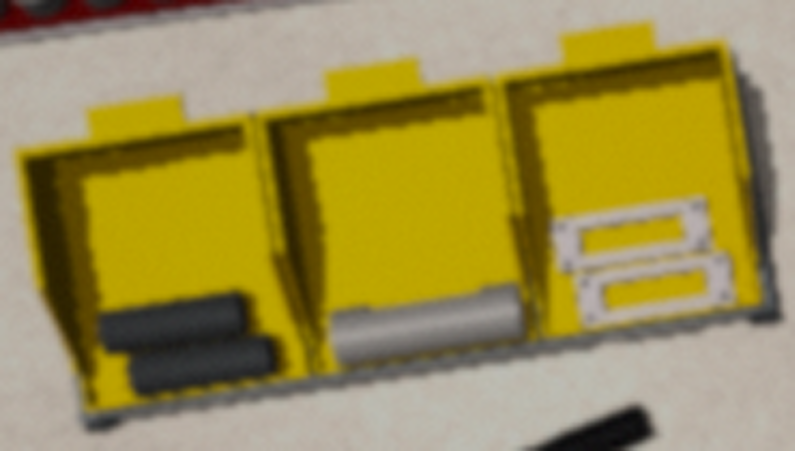

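View pics/c2.png

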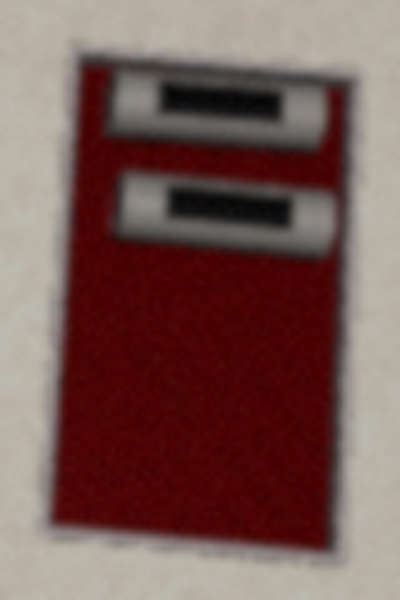

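View pics/c3.png

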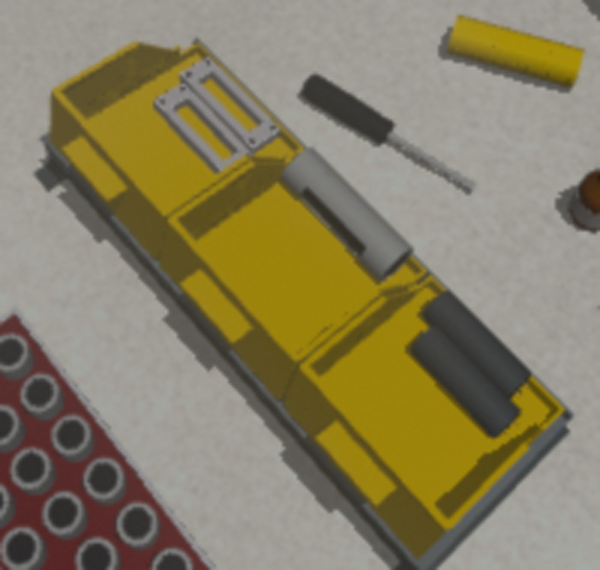

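```bash
cat >> h.py <<'E'
from scipy.optimize import least_squares
def tubepts(x,y,z,yaw):
    t=np.linspace(0,2*np.pi,24); P=np.array([[19*np.cos(a),s,19*np.sin(a)] for s in(-60,60) for a in t])
    return P@R.from_euler('z',yaw).as_matrix().T+[x,y,z]
def quad(d,p):
    h=np.array([proj(d,q) for q in tubepts(*p)],np.float32); (c,_,_)=cv2.minAreaRect(h)
    e=(h[24:].mean(0)-h[:24].mean(0)); return np.array(c),e
def fit(obs,z,yaw0,x0):
    # obs: list of (d, 4 corners ordered A-end,A-end,B-end,B-end) A=-y end
    def f(p):
        o=[]
        for d,q in obs:
            c,e=quad(d,(p[0],p[1],z if z else p[3],p[2])); q=np.array(q,float); E=q[2:].mean(0)-q[:2].mean(0)
            o+=list(c-np.array(cv2.minAreaRect(q.astype(np.float32))[0]))+[30*(np.arctan2(e[1],e[0])-np.arctan2(E[1],E[0]))]
        return o
    s=least_squares(f,list(x0)+[yaw0]+([] if z else [50])); return s.x.round(3),s.fun.round(1)
E
python3 - <<'E'
from h import *
d=dict(np.load('pics/t0.npz'));s=dict(np.load('pics/s0.npz'))
T=np.array([(518,287),(524,337),(337,362),(330,312)])/4.3+[85,125]-.4
S=np.array([(283,175),(308,150),(410,248),(385,277)])/3+[170,180]-.35
for o in([(d,T)],[(s,S)]): print(fit(o,57,0.1,(535,240)))
print(fit([(d,T),(s,S)],None,0.1,(535,240)))
L=np.array([(330,190),(328,253),(113,235),(122,173)])/5+[320,120]-.4
print('laid2',fit([(d,L)],21,-.25,(600,-270)))
L=np.array([(325,82),(320,150),(107,136),(115,67)])/5+[320,120]-.4
print('laid1',fit([(d,L)],21,-.25,(600,-270)))
for n,p in dict(trs=(123,139)).items(): print(n,[atz(s,u,22).round() for u in[(123,137),(210,108),(228,144),(141,176)]])
# front rack edge direction / tube end gaps
print('lip front corners',[atz(d,np.array(u)/4.3+[85,125],47).round() for u in[(320,372),(545,337)]])
E
```

```text
(array([5.35e+02, 2.40e+02, 1.00e-01]), array([ 0.8,  2.8, -3.1]))
(array([5.35000e+02, 2.39999e+02, 1.00000e-01]), array([ 0.7, -2.2, -1.9]))
(array([5.35e+02, 2.40e+02, 1.00e-01, 5.00e+01]), array([ 1.2,  3.3, -3.1,  0.5, -1.2, -1.9]))
laid2 (array([ 6.0e+02, -2.7e+02, -2.5e-01]), array([-3.6, -3.5,  0.6]))
laid1 (array([ 6.0e+02, -2.7e+02, -2.5e-01]), array([-2.2, 17.2,  1. ]))
trs [array([ 657., -369.,   22.]), array([ 380., -287.,   22.]), array([ 427., -134.,   22.]), array([ 692., -209.,   22.])]
lip front corners [array([523., 314.,  47.]), array([525., 169.,  47.])]
```

```bash
sed -i 's/else \[50\]))/else [50]),diff_step=1e-2)/' h.py
python3 - <<'E'
from h import *
d=dict(np.load('pics/t0.npz'));s=dict(np.load('pics/s0.npz'))
T=np.array([(518,287),(524,337),(337,362),(330,312)])/4.3+[85,125]-.4
S=np.array([(283,175),(308,150),(410,248),(385,277)])/3+[170,180]-.35
for o in([(d,T)],[(s,S)]): print(fit(o,57,0.1,(535,240)))
print(fit([(d,T),(s,S)],None,0.1,(535,240)))
L=np.array([(330,190),(328,253),(113,235),(122,173)])/5+[320,120]-.4
print('laid2',fit([(d,L)],21,-.25,(600,-270)))
L=np.array([(325,82),(320,150),(107,136),(115,67)])/5+[320,120]-.4
print('laid1',fit([(d,L)],21,-.25,(600,-270)))
E
```

```text
(array([ 5.43011e+02,  2.41465e+02, -8.00000e-03]), array([ 0.,  0., -0.]))
(array([5.41262e+02, 2.43216e+02, 3.50000e-02]), array([0., 0., 0.]))
(array([5.42069e+02, 2.42451e+02, 1.30000e-02, 5.77570e+01]), array([-0.4,  0.3, -0.6, -0.4, -0.1,  0.6]))
laid2 (array([ 5.88051e+02, -2.78126e+02, -2.30000e-01]), array([-0.,  0., -0.]))
laid1 (array([ 6.50235e+02, -2.86224e+02, -2.17000e-01]), array([0., 0., 0.]))
```

Units first: shifts go in units of 25 mm and turns go in units of 0.1 rad. So -100 mm is -4, -50 mm is -2, 0.12 rad is 1.2.

```bash
cat > go.py <<'E'
from h import *;import sys
# go.py x y z yaw -> remaining shift in tool axes
x,y,z,w=map(float,sys.argv[1:]); o=r.observe(); M=rot(o['orientation'])
dw=(w-o['orientation'][2]+np.pi)%(2*np.pi)-np.pi
print('t',round(o['clock'],2),'pos',o['ee_pos'].round(1),'rpy',o['orientation'].round(3),'d',(M.T@([x,y,z]-o['ee_pos'])).round(1),'turn',round(-dw,3),'F',o['contact_force'].round(1),'g',round(o['grip_width'],3),round(o['grip_force'],1),'J',o['joints'].round(2))
E
python3 -m inch '[-1.68,-1,0,1.2,-3.36,-2,0,2.4,-5.04,-3,0,3.6,-6.72,-4,0,4.8,-8.4,-5,0,6]' 0.62; python3 go.py 542 242 200 1.58
```

```text
clock: 0.6
ee_pos: [335.2, 454.3, 222.2]
orientation: [-3.141, 0.0, 2.285]
contact_force: [0.2, -0.2, -0.0]
grip_width: 0.66
grip_force: 0.0
t 0.6 pos [335.2 454.3 222.2] rpy [-3.141  0.     2.285] d [-295.9   17.2   22.2] turn 0.705 F [ 0.2 -0.2 -0. ] g 0.66 0.0 J [-1.09  0.14  0.12  1.67 -0.02  1.33 -0.25]
```

In the tool's units: 6 mm is 0.24, -230 mm is -9.2, 0.6 rad is 6.

```bash
python3 -m inch '[-1.84,0.12,0,1.2,-3.68,0.24,0,2.4,-5.52,0.36,0,3.6,-7.36,0.48,0,4.8,-9.2,0.56,0,6]';python3 go.py 542 242 150 1.58
```

```text
clock: 1.1
ee_pos: [497.1, 290.7, 222.3]
orientation: [-3.141, -0.0, 1.685]
contact_force: [0.4, 0.5, 0.0]
grip_width: 0.62
grip_force: 0.0
t 1.1 pos [497.1 290.7 222.3] rpy [-3.141 -0.     1.685] d [-53.6  39.1  72.3] turn 0.105 F [0.4 0.5 0. ] g 0.62 0.0 J [-0.87  0.16  0.33  1.65 -0.06  1.33 -0.41]
```

In the tool's units: 15 mm is 0.6, 72 mm is 2.88, 0.105 rad is 1.05.

```bash
python3 -m inch '[-0.8,0.52,0.6,0.5,-1.44,1.04,1.6,1.05,-2.12,1.56,2.4,1.05,-2.12,1.56,2.88,1.05,-2.12,1.56,2.88,1.05]';python3 go.py 542 242 150 1.58; python3 - <<'E'
from h import *
d=snap('wrist','w1'); print(d['position'],d['orientation'],d['mtx'])
E
```

```text
clock: 1.6
ee_pos: [539.0, 244.4, 147.7]
orientation: [-3.137, 0.002, 1.585]
contact_force: [-0.4, 0.9, 0.1]
grip_width: 0.623
grip_force: 0.0
t 1.6 pos [539.  244.4 147.7] rpy [-3.137e+00  2.000e-03  1.585e+00] d [-2.5  3.  -2.3] turn 0.005 F [-0.4  0.9  0.1] g 0.623 0.0 J [-0.79  0.26  0.38  1.71 -0.1   1.2  -0.37]
[538.73673875 323.24265718 308.77236451] [-0.29400857  0.00572082  0.01458517] [[331.16561304   0.         259.90350532]
 [  0.         331.16561304 190.85098583]
 [  0.           0.           1.        ]]
```

View pics/w1.png

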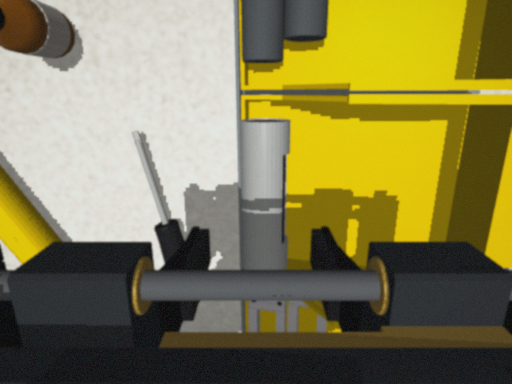

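```bash
python3 - <<'E'
from h import *
d=dict(np.load('pics/w1.npz'))
g=d['color'].astype(int)
for v in(130,145,160,175,190):
    row=g[v];sat=row.max(1)-row.min(1); print(v,''.join('#' if a<30 else '.' for a in sat[225:305]), row[236:246].mean(1).astype(int))
for u in[(243,160),(266.5,160),(290,121),(266,121)]: print(u,atz(d,u,57).round(1),atz(d,u,76).round(1))
for x in(538,540,542,544):
  h=np.array([proj(d,q) for q in tubepts(x,242.5,57,.0)]);a=h[24:]; print(x,a[:,0].min(),a[:,0].max(),a[:,1].min(),h[:24,0].min(),h[:24,0].max())
E
```

```text
130 ################################################################................ [200 163 139 127 118 119 127 136 141 146]
145 ################################################################................ [212 173 142 129 120 118 124 133 141 144]
160 #############################################################................... [216 185 147 134 123 117 120 129 136 142]
175 ############################################################.................... [222 203 168 141 128 119 122 131 136 139]
190 ############################################################.................... [129 117  97  87  85  98 114 128 133 139]
(243, 160) [525.  271.7  57. ] [526.  275.6  76. ]
(266.5, 160) [543.1 272.   57. ] [542.8 275.8  76. ]
(290, 121) [560.1 301.8  57. ] [558.5 303.4  76. ]
(266, 121) [542.2 301.6  57. ] [541.9 303.2  76. ]
538 234.93747049940012 285.91735611254927 117.60937479852377 235.97130507073524 280.6486950227958
540 237.64555275178137 288.5993183092569 117.64769887930728 238.34216733902025 282.9995132712225
542 240.35369030068634 291.281334730511 117.68602368183912 240.7130719896064 285.3503731813325
544 243.06188314780877 293.96340537795595 117.7243492061397 243.08401902363025 287.7012747542333
```

In the tool's units: 80 mm is 3.2, 60 mm is 2.4, 0.008 rad is 0.08.

```bash
python3 -m inch '[-0.12,0.12,1.2,0.08,-0.12,0.12,2.4,0.08,-0.12,0.12,3.2,0.08,-0.12,0.12,3.2,0.08]' 0.55;python3 go.py 542 241 48 1.575
```

```text
clock: 2.05
ee_pos: [541.5, 242.7, 68.6]
orientation: [-3.137, 0.001, 1.58]
contact_force: [0.1, 0.1, 0.4]
grip_width: 0.553
grip_force: 0.0
t 2.05 pos [541.5 242.7  68.6] rpy [-3.137e+00  1.000e-03  1.580e+00] d [-1.7  0.5 20.6] turn 0.005 F [0.1 0.1 0.4] g 0.553 0.0 J [-0.78  0.34  0.37  1.78 -0.14  1.06 -0.35]
```

```bash
python3 -m inch '[-0.06,0.02,0.28,0,-0.06,0.02,0.52,0,-0.06,0.02,0.68,0,-0.06,0.02,0.68,0]';python3 go.py 542 241 48 1.575
```

```text
clock: 2.45
ee_pos: [544.8, 240.0, 53.7]
orientation: [3.142, -0.0, 1.577]
contact_force: [0.5, -0.6, 0.3]
grip_width: 0.546
grip_force: 0.0
t 2.45 pos [544.8 240.   53.7] rpy [ 3.142 -0.     1.577] d [ 1.  -2.7  5.7] turn 0.002 F [ 0.5 -0.6  0.3] g 0.546 0.0 J [-0.77  0.36  0.37  1.79 -0.15  1.02 -0.34]
```

```bash
python3 -m inch '[0,-0.04,0.12,0,0,-0.04,0.2,0,0,-0.04,0.2,0]';python3 go.py 542 241 48 1.575; python3 -m inch '[0,0,0,0,0,0,0,0]'
```

```text
clock: 2.75
ee_pos: [543.6, 239.8, 48.4]
orientation: [-3.141, 0.0, 1.577]
contact_force: [-0.7, -0.5, -1.0]
grip_width: 0.549
grip_force: 0.0
t 2.75 pos [543.6 239.8  48.4] rpy [-3.141  0.     1.577] d [ 1.2 -1.6  0.4] turn 0.002 F [-0.7 -0.5 -1. ] g 0.549 0.0 J [-0.77  0.36  0.37  1.8  -0.15  1.01 -0.34]
clock: 2.95
ee_pos: [543.9, 239.9, 48.7]
orientation: [3.141, -0.0, 1.577]
contact_force: [0.2, -0.7, 0.3]
grip_width: 0.549
grip_force: 0.0
```

In the tool's units: -1 mm is -0.04.

```bash
python3 -m inch '[0,-0.04,0,0,0,-0.04,0,0,0,-0.04,0,0,0,-0.04,0,0,0,-0.04,0,0]' 0.2 20; python3 -m inch '[0,0,0,0,0,0,0,0,0,0,0,0]'
```

```text
clock: 3.45
ee_pos: [542.5, 239.9, 48.7]
orientation: [-3.141, -0.0, 1.577]
contact_force: [-1.4, 0.5, 3.1]
grip_width: 0.396
grip_force: 20.0
clock: 3.75
ee_pos: [542.5, 239.9, 48.7]
orientation: [-3.141, -0.0, 1.577]
contact_force: [-2.3, -0.4, 3.5]
grip_width: 0.396
grip_force: 20.0
```

In the tool's units: -12 mm is -0.48, -40 mm is -1.6.

```bash
python3 -m inch '[0,0,0,0,0,0,-0.16,0,0,0,-0.48,0,0,0,-1,0,0,0,-1.6,0]' 0.2 35; python3 -m inch '[0,0,-1.6,0,0,0,-3.2,0,0,0,-4.4,0,0,0,-4.4,0,0,0,-4.4,0]'; python3 - <<'E'
from h import *
a=snap('scene','s2')['color'][170:330,150:350]; b=snap('wrist','w2')['color']
cv2.imwrite('pics/m2.png',np.hstack([cv2.resize(a,(400,320),interpolation=cv2.INTER_CUBIC),cv2.resize(b,(400,320))])[...,::-1])
E
```

```text
clock: 4.25
ee_pos: [542.9, 239.7, 89.5]
orientation: [3.141, 0.0, 1.577]
contact_force: [0.5, -0.2, -2.9]
grip_width: 0.382
grip_force: 35.0
clock: 4.75
ee_pos: [543.3, 239.9, 200.1]
orientation: [3.139, -0.002, 1.577]
contact_force: [0.4, -0.4, -1.9]
grip_width: 0.388
grip_force: 35.0
```

View pics/m2.png

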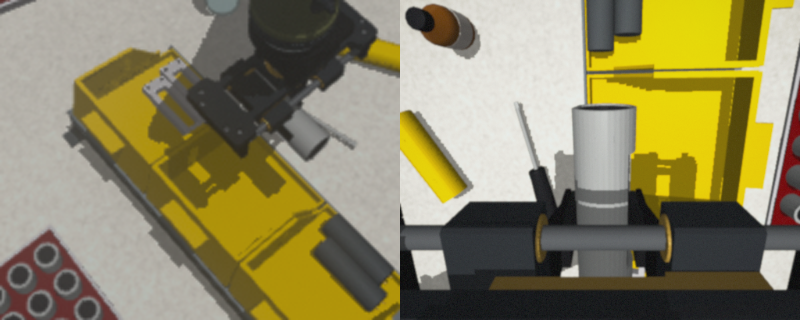

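```bash
python3 -m inch '[-1,-0.08,0,0,-2.8,-0.24,0,0,-4.6,-0.36,0,0.3,-6.4,-0.48,0,0.6,-8.2,-0.6,0,0.9]'; python3 -m inch '[-1.8,-0.12,0,0.3,-3.6,-0.24,0,0.6,-5.4,-0.36,0,0.9,-7.2,-0.48,0,1.2,-8.4,-0.64,0,1.5]';python3 go.py 506 -252 60 1.337
```

```text
clock: 5.35
ee_pos: [527.6, 32.9, 197.0]
orientation: [-3.139, 0.001, 1.486]
contact_force: [0.9, 0.3, -2.3]
grip_width: 0.384
grip_force: 35.0
clock: 5.85
ee_pos: [493.4, -176.8, 197.4]
orientation: [-3.14, 0.001, 1.332]
contact_force: [0.2, 0.8, -1.6]
grip_width: 0.39
grip_force: 35.0
t 5.85 pos [ 493.4 -176.8  197.4] rpy [-3.140e+00  1.000e-03  1.332e+00] d [-69.9  30.3 137.4] turn -0.005 F [ 0.2  0.8 -1.6] g 0.39 35.0 J [-0.4   0.07  0.72  1.82 -0.05  1.27  0.1 ]
```

In the tool's units: 130 mm is 5.2, 110 mm is 4.4.

```bash
python3 -m inch '[-1,0.4,0.4,0,-2,0.8,1.6,0,-2.8,1.2,3.2,0,-2.8,1.2,4.4,0,-2.8,1.2,5.2,0]'; python3 -m inch '[0,0,0.32,0,0,0,0.32,0,0,0,0.32,0]'; python3 go.py 506 -252 20 1.337; python3 - <<'E'
from h import *
a=snap('top','t3')['color'][110:250,290:430]; b=snap('wrist','w3')['color']
cv2.imwrite('pics/m3.png',np.hstack([cv2.resize(a,(400,400),interpolation=cv2.INTER_CUBIC),cv2.resize(b,(400,400))])[...,::-1])
E
```

```text
clock: 6.35
ee_pos: [505.4, -248.3, 64.5]
orientation: [-3.135, 0.001, 1.335]
contact_force: [0.3, 1.3, -1.3]
grip_width: 0.383
grip_force: 35.0
clock: 6.65
ee_pos: [508.8, -248.3, 61.1]
orientation: [3.141, 0.0, 1.337]
contact_force: [0.2, 0.1, -1.5]
grip_width: 0.384
grip_force: 35.0
t 6.65 pos [ 508.8 -248.3   61.1] rpy [3.141 0.    1.337] d [-4.2 -1.9 41.1] turn 0.0 F [ 0.2  0.1 -1.5] g 0.384 35.0 J [-0.22  0.34  0.74  1.87 -0.27  1.03  0.39]
```

View pics/m3.png

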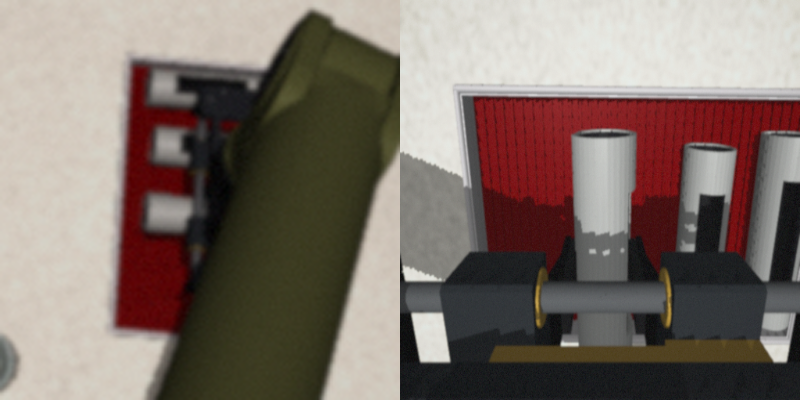

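In the tool's units: -4 mm is -0.16, -3 mm is -0.12.

```bash
python3 -m inch '[-0.12,0,0.4,0,-0.16,0,0.8,0,-0.16,0,1.2,0,-0.16,0,1.44,0,-0.16,0,1.44,0]'; python3 go.py 506 -252 15 1.337
```

```text
clock: 7.25
ee_pos: [506.5, -251.6, 23.1]
orientation: [-3.139, -0.0, 1.337]
contact_force: [0.5, 0.4, -1.8]
grip_width: 0.388
grip_force: 35.0
t 7.25 pos [ 506.5 -251.6   23.1] rpy [-3.139 -0.     1.337] d [-0.5 -0.3  8.1] turn -0.0 F [ 0.5  0.4 -1.8] g 0.388 35.0 J [-0.19  0.4   0.72  1.89 -0.31  0.97  0.43]
```

In the tool's units: 6 mm is 0.24, 4 mm is 0.16.

```bash
python3 -m inch '[0,0,0.08,0,0,0,0.16,0,0,0,0.24,0,0,0,0.24,0]'; python3 -m inch '[0,0,0.04,0,0,0,0.08,0,0,0,0.08,0]';python3 go.py 506 -252 15 1.337
```

```text
clock: 7.65
ee_pos: [507.5, -252.0, 18.4]
orientation: [-3.142, -0.0, 1.337]
contact_force: [-0.2, 0.5, -1.8]
grip_width: 0.383
grip_force: 35.0
clock: 7.95
ee_pos: [507.5, -252.1, 16.5]
orientation: [-3.141, -0.0, 1.337]
contact_force: [-0.4, -0.8, -1.7]
grip_width: 0.385
grip_force: 35.0
t 7.95 pos [ 507.5 -252.1   16.5] rpy [-3.141 -0.     1.337] d [-0.3 -1.4  1.5] turn -0.0 F [-0.4 -0.8 -1.7] g 0.385 35.0 J [-0.19  0.41  0.71  1.9  -0.32  0.96  0.44]
```

```bash
for i in 1; do python3 -m inch '[0,0,0.04,0,0,0,0.04,0,0,0,0.04,0]'|grep -E 'pos|force'; python3 -m inch '[0,0,0.04,0,0,0,0.04,0,0,0,0.04,0]'|grep -E 'pos|force'; python3 -m inch '[0,0,0.04,0,0,0,0.04,0,0,0,0.04,0]'|grep -E 'pos|force';done
```

```text
ee_pos: [507.5, -252.1, 15.5]
contact_force: [-0.2, -0.5, -2.0]
grip_force: 35.0
ee_pos: [507.5, -252.1, 14.5]
contact_force: [-0.6, 0.0, -1.2]
grip_force: 35.0
ee_pos: [507.6, -252.2, 14.1]
contact_force: [-1.2, 1.7, 5.1]
grip_force: 35.0
```

```bash
python3 -m inch '[0,0,0,0,0,0,0,0,0,0,0,0]' - 5; python3 -m inch '[0,0,0,0,0,0,0,0,0,0,0,0]' 0.45;python3 -m inch '[0,0,0,0,0,0,0,0,0,0,0,0]' 0.6; python3 -m inch '[0,0,-0.4,0,0,0,-1.2,0,0,0,-2.4,0,0,0,-3.6,0,0,0,-4.8,0]' ;python3 -m inch '[1.6,0,0,0,3.2,0,-1.2,0,3.2,0,-1.6,0,3.2,0,-1.6,0]' ; python3 - <<'E'
from h import *
a=snap('scene','s4')['color'][90:190,110:240]; b=snap('wrist','w4')['color']
cv2.imwrite('pics/m4.png',np.hstack([cv2.resize(a,(400,307),interpolation=cv2.INTER_CUBIC),cv2.resize(b,(400,307))])[...,::-1])
E
```

```text
clock: 9.15
ee_pos: [507.8, -252.2, 13.8]
orientation: [3.141, -0.0, 1.337]
contact_force: [-1.4, 0.1, 5.0]
grip_width: 0.404
grip_force: 5.0
clock: 9.45
ee_pos: [507.4, -252.0, 13.2]
orientation: [-3.141, 0.0, 1.337]
contact_force: [0.4, 0.1, 0.3]
grip_width: 0.446
grip_force: 0.0
clock: 9.75
ee_pos: [507.5, -252.1, 13.5]
orientation: [-3.142, -0.0, 1.337]
contact_force: [-0.7, -0.3, -0.1]
grip_width: 0.583
grip_force: 0.0
clock: 10.25
ee_pos: [507.4, -252.3, 135.4]
orientation: [3.141, 0.0, 1.336]
contact_force: [0.7, 0.1, 0.3]
grip_width: 0.597
grip_force: 0.0
clock: 10.65
ee_pos: [527.7, -173.7, 176.0]
orientation: [3.137, -0.001, 1.34]
contact_force: [0.1, -0.8, 0.1]
grip_width: 0.606
grip_force: 0.0
```

View pics/m4.png

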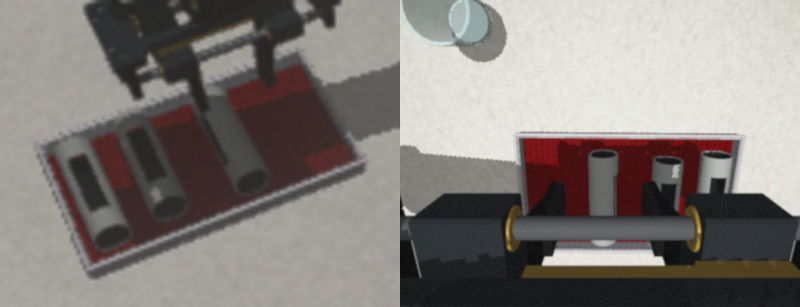

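```bash
python3 -m inch '[-0.6,0,0,1.4,-1.2,0,0,2.8,-1.8,0,0,4.2,-2.4,0,0,5.6,-2.8,0,0,7]' 1.0; python3 -m inch '[0,0,0,1.4,0,0,0,2.8,0,0,0,4.2,0,0,0,5.6,0,0,0,7]'|tail -6;python3 go.py 514 -253.6 60 -.234
```

```text
clock: 11.25
ee_pos: [507.8, -245.3, 172.6]
orientation: [-3.141, 0.002, 0.627]
contact_force: [-0.5, -0.8, -0.1]
grip_width: 0.953
grip_force: 0.0
clock: 11.75
ee_pos: [508.2, -244.0, 172.6]
orientation: [3.141, 0.002, -0.072]
contact_force: [0.5, -1.2, 0.4]
grip_width: 0.998
grip_force: 0.0
t 11.75 pos [ 508.2 -244.   172.6] rpy [ 3.141e+00  2.000e-03 -7.200e-02] d [  6.7   9.1 112.6] turn 0.162 F [ 0.5 -1.2  0.4] g 0.998 0.0 J [-0.45  0.25  0.99  1.76 -0.22  1.25 -1.05]
```

```bash
python3 -m inch '[0.16,0.16,1,1,0.28,0.36,2.4,1.62,0.28,0.36,4,1.62,0.28,0.36,4.48,1.62,0.28,0.36,4.48,1.62]'|tail -6; python3 go.py 514 -253.6 46 -.234
```

```text
clock: 12.25
ee_pos: [513.7, -252.3, 59.6]
orientation: [3.141, 0.005, -0.227]
contact_force: [-0.0, 0.7, 0.2]
grip_width: 1.001
grip_force: 0.0
t 12.25 pos [ 513.7 -252.3   59.6] rpy [ 3.141  0.005 -0.227] d [ 0.6  1.2 13.6] turn 0.007 F [-0.   0.7  0.2] g 1.001 0.0 J [-0.36  0.43  0.93  1.85 -0.39  1.06 -1.07]
```

```bash
python3 -m inch '[0,0.04,0.32,0.05,0,0.04,0.56,0.05,0,0.04,0.56,0.05,0,0.04,0.6,0.05,0,0.04,0.6,0.05]'|tail -6; python3 -m inch '[0,0,0.04,0,0,0,0.04,0]'|grep -E 'pos|force'; python3 -m inch '[0,0,0.04,0,0,0,0.04,0]'|grep -E 'pos|contact'
```

```text
clock: 12.75
ee_pos: [516.4, -252.8, 47.0]
orientation: [-3.141, -0.001, -0.23]
contact_force: [0.3, 0.7, 0.2]
grip_width: 0.998
grip_force: 0.0
ee_pos: [516.1, -252.7, 45.7]
contact_force: [0.1, -0.3, 0.1]
grip_force: 0.0
ee_pos: [515.9, -252.7, 44.4]
contact_force: [-0.0, -0.1, 0.7]
```

```bash
for i in 1; do python3 -m inch '[-0.04,0,0.04,0,-0.04,0,0.04,0,-0.04,0,0.04,0]'|grep -E 'pos|contact'; python3 -m inch '[0,0,0.024,0,0,0,0.024,0,0,0,0.024,0]'|grep -E 'pos|contact';  python3 -m inch '[0,0,0.02,0,0,0,0.02,0,0,0,0.02,0]'|grep -E 'pos|contact';done
```

```text
ee_pos: [515.0, -252.5, 43.5]
contact_force: [-0.3, 0.1, 0.6]
ee_pos: [515.1, -252.6, 42.9]
contact_force: [-0.6, 0.6, -0.5]
ee_pos: [515.0, -252.6, 42.4]
contact_force: [-0.7, 0.3, 0.2]
```

In the tool's units: 0.5 mm is 0.02.

```bash
python3 -m inch '[0,0,0.02,0,0,0,0.02,0,0,0,0.02,0]'|grep -E 'pos|contact'; python3 -m inch '[0,0,0.02,0,0,0,0.02,0,0,0,0.02,0]'|grep -E 'pos|contact'
```

```text
ee_pos: [515.4, -252.6, 42.2]
contact_force: [-0.2, -0.0, 2.0]
ee_pos: [515.8, -252.7, 42.1]
contact_force: [-0.2, 0.3, 5.0]
```

In the tool's units: -5 mm is -0.2, -14 mm is -0.56.

```bash
python3 -m inch '[-0.08,0,0,0,-0.2,0,0,0,-0.32,0,0,0,-0.44,0,0,0,-0.56,0,0,0]'|grep -E 'pos|contact'; python3 -m inch '[-0.12,0,0.008,0,-0.24,0,0.008,0,-0.36,0,0.008,0,-0.48,0,0.008,0,-0.56,0,0.008,0]'|grep -E 'pos|contact'
```

```text
ee_pos: [502.0, -249.5, 42.2]
contact_force: [0.1, 1.0, 7.0]
ee_pos: [488.7, -246.4, 42.3]
contact_force: [0.9, 1.1, 7.2]
```

In the tool's units: 13 mm is 0.52, -8 mm is -0.32.

```bash
python3 -m inch '[0,0,-0.12,0,0,0,-0.32,0,0.24,0,-0.32,0,0.52,0,-0.32,0,0.52,0,-0.12,0]'|grep -E 'pos|contact'; python3 -m inch '[0,0,0.06,0,0,0,0.1,0,0,0,0.112,0,0,0,0.112,0]'|grep -E 'pos|contact'
```

```text
ee_pos: [502.2, -249.4, 44.5]
contact_force: [0.4, 0.3, 0.5]
ee_pos: [500.2, -249.1, 41.3]
contact_force: [0.1, 0.4, -0.4]
```

```bash
python3 -m inch '[0,0,0.016,0,0,0,0.016,0,0,0,0.016,0]'|grep -E 'pos|contact'; python3 - <<'E'
from h import *
s=snap('scene','s5');cv2.imwrite('pics/m5.png',cv2.resize(s['color'][90:190,110:240],(780,600),interpolation=cv2.INTER_CUBIC)[...,::-1])
# dark-pixel view of window along tube's mid cross-section in tray
c=np.array([493.9,-248.7,23]);ux=np.array([.973,-.232,0])
for a in range(-60,181,20):
    pass
g=s['color'].astype(int)
for th in range(0,181,10):   # direction from -x (th=180) over up (90) to +x (0)
    vals=[]
    for t in(-25,25,45,-52,52):
        P=c+19*(np.cos(np.radians(th))*ux+np.sin(np.radians(th))*np.array([0,0,1]))+t*np.array([.232,.973,0])
        u=proj(s,P); vals.append(int(g[int(round(u[1])),int(round(u[0]))].mean()))
    print(th,vals)
E
```

```text
ee_pos: [500.5, -249.1, 41.1]
contact_force: [0.1, 0.4, -0.1]
0 [50, 45, 45, 52, 45]
10 [50, 45, 45, 53, 47]
20 [48, 44, 45, 45, 47]
30 [48, 42, 45, 47, 46]
40 [50, 42, 41, 46, 46]
50 [49, 39, 41, 46, 44]
60 [49, 40, 42, 43, 48]
70 [49, 40, 40, 41, 53]
80 [49, 39, 41, 42, 47]
90 [49, 39, 41, 40, 56]
100 [50, 40, 42, 41, 51]
110 [49, 40, 53, 44, 71]
120 [50, 41, 71, 45, 74]
130 [50, 41, 74, 49, 73]
140 [50, 41, 73, 50, 73]
150 [50, 42, 73, 50, 73]
160 [51, 42, 73, 50, 70]
170 [49, 56, 73, 49, 57]
180 [50, 56, 70, 49, 54]
```

In the tool's units: 0.5 mm is 0.02.

```bash
python3 -m inch '[0,0,0.02,0,0,0,0.02,0,0,0,0.02,0]'|grep -E 'pos|contact'; python3 -m inch '[0,0,0.016,0,0,0,0.016,0,0,0,0.016,0]'|grep -E 'pos|contact'; python3 -m inch '[0,0,0.016,0,0,0,0.016,0,0,0,0.016,0]'|grep -E 'pos|contact'
```

```text
ee_pos: [500.4, -249.1, 40.5]
contact_force: [-0.5, 0.0, 0.4]
ee_pos: [500.4, -249.1, 40.1]
contact_force: [-0.3, -0.3, 0.1]
ee_pos: [500.4, -249.1, 39.7]
contact_force: [-0.4, 0.1, -0.3]
```

In the tool's units: -165 mm is -6.6, -125 mm is -5.

```bash
python3 -m inch '[0,0,-0.4,0,0,0,-1.6,0,0,0,-3.2,0,0,0,-5,0,0,-1.6,-6.6,0]'|grep -E 'pos|contact'; python3 -m inch '[0,-1.8,0,0,0,-3.2,0,0,0,-3.2,0,0,0,-3.2,0,0]'|grep -E 'pos|contact'; python3 - <<'E'
from h import *
a=snap('scene','s6')['color'][90:190,110:240]; b=snap('wrist','w6')['color']
cv2.imwrite('pics/m6.png',np.hstack([cv2.resize(a,(400,307),interpolation=cv2.INTER_CUBIC),cv2.resize(b,(400,307))])[...,::-1])
E
```

```text
ee_pos: [507.0, -220.6, 203.7]
contact_force: [1.5, -0.4, -0.2]
ee_pos: [527.0, -136.1, 200.6]
contact_force: [0.0, -1.5, 0.4]
```

View pics/m6.png

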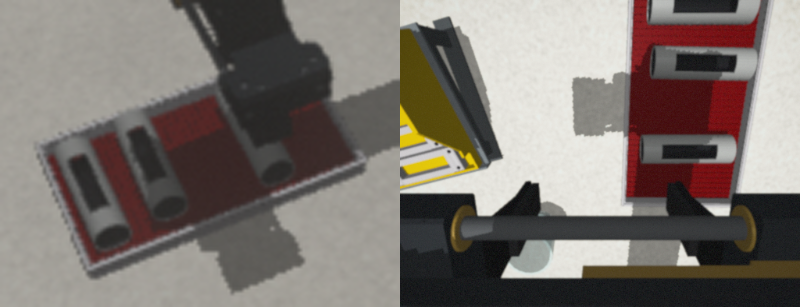

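```bash
python3 - <<'E'
from h import *
d=dict(np.load('pics/w6.npz'));g=d['color'].astype(int);sat=g.max(2)-g.min(2);gray=g.mean(2)
# tray corners from laid neighbours: window blobs (dark, unsaturated)
for lo,m in((0,((gray<45)&(sat<18))),(1,((gray>75)&(sat<25)))):
    m=m.astype(np.uint8); m[:, :300]=0; m[232:]=0; m=cv2.morphologyEx(m,cv2.MORPH_OPEN,np.ones((3,3),np.uint8))
    n,L,st,c=cv2.connectedComponentsWithStats(m)
    for i in range(1,n):
        if 150<st[i,4]<9000:
            rc=cv2.minAreaRect(np.argwhere(L==i)[:,::-1].astype(np.float32))
            print(lo,st[i],np.round(rc[0],1),np.round(rc[1],1),'at z=36',atz(d,rc[0],36).round(1))
# predicted window centre/outline for candidates of axis pos
for u in range(280): pass
E
python3 - <<'E'
from h import *
o=r.observe();print(o['clock'])
d=dict(np.load('pics/w6.npz'));g=d['color'].astype(int)
# profile across each tube at mid-length and near its end
for c in(465,345,365,368,375,):
    print(c,[(v,int(g[v,c].mean()),int(np.ptp(g[v,c]))) for v in range(160,216,2)])
E
```

```text
0 [ 352    0   80   15 1170] [391.5   7. ] [14. 79.] at z=36 [ 646.3 -285.7   36. ]
0 [ 353   68   77   21 1483] [391.  78.] [20. 76.] at z=36 [ 587.2 -278.3   36. ]
0 [ 336  182   69   16 1061] [370.  189.5] [15. 68.] at z=36 [ 483.8 -244.5   36. ]
18.8
465 [(160, 227, 6), (162, 230, 6), (164, 229, 6), (166, 230, 5), (168, 230, 7), (170, 229, 5), (172, 227, 6), (174, 225, 7), (176, 227, 6), (178, 226, 7), (180, 227, 7), (182, 227, 7), (184, 224, 8), (186, 223, 8), (188, 227, 8), (190, 227, 6), (192, 225, 8), (194, 225, 8), (196, 225, 7), (198, 226, 8), (200, 226, 9), (202, 227, 8), (204, 227, 8), (206, 225, 7), (208, 225, 8), (210, 224, 9), (212, 222, 9), (214, 225, 7)]
345 [(160, 34, 51), (162, 39, 52), (164, 35, 56), (166, 35, 57), (168, 62, 21), (170, 84, 3), (172, 94, 1), (174, 99, 1), (176, 100, 2), (178, 103, 3), (180, 83, 1), (182, 27, 7), (184, 18, 1), (186, 30, 1), (188, 25, 8), (190, 24, 4), (192, 24, 5), (194, 29, 6), (196, 25, 0), (198, 54, 0), (200, 94, 2), (202, 88, 1), (204, 61, 19), (206, 40, 54), (208, 33, 55), (210, 35, 53), (212, 43, 49), (214, 35, 52)]
365 [(160,
[... 518 characters left out ...]
), (176, 100, 1), (178, 102, 2), (180, 85, 2), (182, 34, 4), (184, 17, 6), (186, 25, 4), (188, 32, 1), (190, 23, 2), (192, 18, 6), (194, 21, 5), (196, 27, 4), (198, 49, 6), (200, 90, 1), (202, 85, 2), (204, 58, 29), (206, 33, 56), (208, 30, 58), (210, 29, 57), (212, 38, 51), (214, 29, 57)]
375 [(160, 38, 57), (162, 35, 59), (164, 39, 51), (166, 32, 57), (168, 61, 16), (170, 87, 3), (172, 92, 2), (174, 98, 1), (176, 97, 1), (178, 105, 3), (180, 83, 1), (182, 34, 1), (184, 19, 6), (186, 26, 1), (188, 28, 2), (190, 31, 3), (192, 28, 3), (194, 24, 5), (196, 25, 4), (198, 53, 1), (200, 91, 2), (202, 84, 3), (204, 65, 51), (206, 49, 84), (208, 36, 66), (210, 52, 75), (212, 51, 100), (214, 51, 92)]
```

```bash
python3 - <<'E'
from h import *
d=dict(np.load('pics/w6.npz'));g=d['color'].astype(int)
c=391;print([(v,int(g[v,c].mean()),int(np.ptp(g[v,c]))) for v in range(46,108,2)])
def edges(col,z,phi,s):
    # cross-section point at given tray-x offset s along ux from (540,-262); pick y so column==col
    ux=np.array([.972,-.234,0]);uy=np.array([.234,.972,0])
    def row(th,rad=19):
        best=None
        f=lambda t:np.array([540,-262,0])+ux*(s+rad*np.sin(th))+uy*t+np.array([0,0,z+rad*np.cos(th)])
        from scipy.optimize import brentq
        t=brentq(lambda t:proj(d,f(t))[0]-col,-120,120); return proj(d,f(t))[1]
    R_=[row(a) for a in np.linspace(-2.,2.,81)]
    W=[row(phi+k*.617,q) for k in(-1,1) for q in(19,17)]
    return min(R_),max(R_),W
for col,(lo,hi),z in((368,(168,204.3),21.2),(391,None,21.2)):
    for s in((-64,-66,-68,-60,-62) if hi_ else (50,)) if (hi_:=(col==368)) else (46,48,50,52):
        for phi in(-.2,0,.2):
            a,b,w=edges(col,z,phi,s); print(col,s,phi,round(a,1),round(b,1),np.round(w,1))
E
```

```text
[(46, 54, 89), (48, 56, 101), (50, 57, 95), (52, 51, 95), (54, 44, 84), (56, 53, 93), (58, 84, 25), (60, 123, 2), (62, 142, 1), (64, 133, 4), (66, 93, 4), (68, 51, 1), (70, 25, 5), (72, 25, 3), (74, 26, 4), (76, 22, 4), (78, 28, 6), (80, 24, 8), (82, 22, 2), (84, 30, 3), (86, 25, 4), (88, 29, 7), (90, 84, 4), (92, 88, 4), (94, 84, 2), (96, 81, 2), (98, 68, 2), (100, 48, 31), (102, 34, 53), (104, 31, 57), (106, 35, 51)]
368 -64 -0.2 172.6 208.0 [206.5 204.8 187.9 188.2]
368 -64 0 172.6 208.0 [204.7 203.1 184.3 184.9]
368 -64 0.2 172.6 208.0 [202.3 200.9 180.9 182. ]
368 -66 -0.2 174.4 209.8 [208.3 206.5 189.8 190. ]
368 -66 0 174.4 209.8 [206.5 204.9 186.2 186.8]
368 -66 0.2 174.4 209.8 [204.1 202.8 182.8 183.8]
368 -68 -0.2 176.2 211.5 [210.1 208.3 191.7 191.9]
368 -68 0 176.2 211.5 [208.3 206.8 188.1 188.7]
368 -68 0.2 176.2 211.5 [205.9 204.6 184.7 185.7]
368 -60 -0.2 168.9 204.5 [202.9 201.1 184.1 184.4]
368 -60 0 168.9 204.5 [201.  199.5 180.5 181.2]
368 -60 0.2 168.9 204.5 [198.6 197.3 177.2 178.2]
368 -62 -0.2 170.8 206.2 [204.7 202.9 186.  186.3]
368 -62 0 170.8 206.2 [202.9 201.3 182.4 183.1]
368 -62 0.2 170.8 206.2 [200.4 199.1 179.1 180.1]Traceback (most recent call last):
  File "<stdin>", line 15, in <module>
TypeError: cannot unpack non-iterable NoneType object
```

```bash
python3 -c "
from rig import r
print(r.finish_job())"
```

```text
the job is handed in; nothing more can be done
None
```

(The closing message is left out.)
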